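# Find the tired spring of the vase carrier

### The job

One of the three sprung vase platforms of the flower shop's delivery carrier has a tired spring and must not be loaded. Going along the row from the robot's own left to its right, press each platform down by about a centimetre with the fingertips and let it come back up, then push down the tag just beyond the softest one until it lies flat. Leave the other two tags raised, pick nothing up and do not disturb the things lying around.

Things in the scene. Friction and masses are not known exactly. Their poses are not given: they have to be found in the camera images.
- carrier: delivery carrier: low aluminium tray, 184 x 400 mm, fixed on the table, a carrying bar at each end. Origin on the table under the middle of the row of platforms; y along the row (to the robot's left, within 0.2 rad), x away from the robot. Three look-alike platforms at x = 0, y = +120 (left), 0, -120 mm (right); which of p, q, r stands where varies
- pad_p_top (a point): centre of the face of platform p: rubber-faced steel disc 100 mm across (1.5 mm raised rim, 88 mm clear inside) on a coil spring, 88 mm above the table at rest, axes as the carrier's. Goes straight down when pressed, springs back. It starts to move at about 1.5 N, then takes 0.15 to 0.9 N per mm; the softest is less than half as stiff as the next
- pad_p (a joint): how far platform p is pressed down, m: 0 at rest, 0.020 at its stop
- tag_p_hinge (a point): middle of the hinge line of platform p's tag, 60 mm beyond the platform's centre (carrier +x), 52 mm above the table, axes as the carrier's. The tag is a white plate 36 mm wide, 4 mm thick, with a 6 mm thick rolled free edge, reaching 52 mm from the hinge; raised, it slopes up away from the robot at about 30 degrees above level
- tag_p (a joint): angle of tag p, rad: -0.1 to 0.1, raised, at the start, grows as it folds down away from the robot, 0.524 when level on its ledge (upper face then 54 mm above the table). A stiff hinge keeps it where it is left; it takes about 2 N at 25 mm from the hinge
- pad_q_top (a point): centre of the face of platform q: rubber-faced steel disc 100 mm across (1.5 mm raised rim, 88 mm clear inside) on a coil spring, 88 mm above the table at rest, axes as the carrier's. Goes straight down when pressed, springs back. It starts to move at about 1.5 N, then takes 0.15 to 0.9 N per mm; the softest is less than half as stiff as the next
- pad_q (a joint): how far platform q is pressed down, m: 0 at rest, 0.020 at its stop
- tag_q_hinge (a point): middle of the hinge line of platform q's tag, 60 mm beyond the platform's centre (carrier +x), 52 mm above the table, axes as the carrier's. The tag is a white plate 36 mm wide, 4 mm thick, with a 6 mm thick rolled free edge, reaching 52 mm from the hinge; raised, it slopes up away from the robot at about 30 degrees above level
- tag_q (a joint): angle of tag q, rad: -0.1 to 0.1, raised, at the start, grows as it folds down away from the robot, 0.524 when level on its ledge (upper face then 54 mm above the table). A stiff hinge keeps it where it is left; it takes about 2 N at 25 mm from the hinge
- pad_r_top (a point): centre of the face of platform r: rubber-faced steel disc 100 mm across (1.5 mm raised rim, 88 mm clear inside) on a coil spring, 88 mm above the table at rest, axes as the carrier's. Goes straight down when pressed, springs back. It starts to move at about 1.5 N, then takes 0.15 to 0.9 N per mm; the softest is less than half as stiff as the next
- pad_r (a joint): how far platform r is pressed down, m: 0 at rest, 0.020 at its stop
- tag_r_hinge (a point): middle of the hinge line of platform r's tag, 60 mm beyond the platform's centre (carrier +x), 52 mm above the table, axes as the carrier's. The tag is a white plate 36 mm wide, 4 mm thick, with a 6 mm thick rolled free edge, reaching 52 mm from the hinge; raised, it slopes up away from the robot at about 30 degrees above level
- tag_r (a joint): angle of tag r, rad: -0.1 to 0.1, raised, at the start, grows as it folds down away from the robot, 0.524 when level on its ledge (upper face then 54 mm above the table). A stiff hinge keeps it where it is left; it takes about 2 N at 25 mm from the hinge
- stem_tape: roll of green stem tape, 40 mm across, 24 mm tall, lying in the trough of the carrier on the robot's side of the platforms; a bystander; origin at the middle of its underside
- ribbon_spool: red ribbon spool, 56 mm across, 32 mm tall, standing flat on the table beyond the tags; a bystander; origin at the middle of its underside
- pin_jar: small clear jar, 44 mm across, 58 mm tall, on the table beyond the tags; a bystander; origin at the middle of its underside
- foam_block: block of dark green flower foam 110 x 75 x 75 mm, on the table to the right of the carrier; a bystander; origin at the middle of its underside
- tumbler: glass tumbler, 72 mm across, 100 mm tall, on the table to the right and beyond the carrier; a bystander; origin at the middle of its underside
- snips: flower snips with black handles, 170 mm long, 15 mm high, lying left of the carrier; a bystander; origin at the middle of its underside
- stapler: grey and black stapler, 135 mm long, 55 mm high, left of the carrier and beyond the snips; a bystander; origin at the middle of its underside

How it is judged:
On the way, in this order (a step that is already met when the one before it is completed fails the run):
1. the left platform (at the robot's own left) is pressed down by more than 7 mm, the other two being up (((y of pad_p_top in the frame of carrier above 0.06 m and value of joint pad_p above 0.007 m and value of joint each of pad_q, pad_r below 0.003 m) or (y of pad_q_top in the frame of carrier above 0.06 m and value of joint pad_q above 0.007 m and value of joint each of pad_p, pad_r below 0.003 m) or (y of pad_r_top in the frame of carrier above 0.06 m and value of joint pad_r above 0.007 m and value of joint each of pad_p, pad_q below 0.003 m))), for 0.1 s.
2. the middle platform is pressed down by more than 7 mm, the other two being up (((y of pad_p_top in the frame of carrier between -0.06 and 0.06 m and value of joint pad_p above 0.007 m and value of joint each of pad_q, pad_r below 0.003 m) or (y of pad_q_top in the frame of carrier between -0.06 and 0.06 m and value of joint pad_q above 0.007 m and value of joint each of pad_p, pad_r below 0.003 m) or (y of pad_r_top in the frame of carrier between -0.06 and 0.06 m and value of joint pad_r above 0.007 m and value of joint each of pad_p, pad_q below 0.003 m))), for 0.1 s.
3. the right platform is pressed down by more than 7 mm, the other two being up (((y of pad_p_top in the frame of carrier below -0.06 m and value of joint pad_p above 0.007 m and value of joint each of pad_q, pad_r below 0.003 m) or (y of pad_q_top in the frame of carrier below -0.06 m and value of joint pad_q above 0.007 m and value of joint each of pad_p, pad_r below 0.003 m) or (y of pad_r_top in the frame of carrier below -0.06 m and value of joint pad_r above 0.007 m and value of joint each of pad_p, pad_q below 0.003 m))), for 0.1 s.
4. the tag of the softest platform is down flat, the other tags raised and all platforms up (value of joint tag_q above 0.42 rad and value of joint each of tag_p, tag_r below 0.2 rad and value of joint each of pad_p, pad_q, pad_r below 0.003 m), for 0.2 s.
At the end, for the whole second after the job is handed in: The tag of the softest platform lies flat (past 0.42 rad of its 0.524), the other two tags are still raised (less than 0.2 rad), and all three platforms are back up (within 3 mm) (all of step 4); the robot touches nothing.
It fails at once if the tag of a sound platform is pushed down (past 0.28 rad) (value of joint any of tag_p, tag_r above 0.28 rad).
It fails at once if a thing lying around is lifted, or shifted by more than 25 mm (distance of any of stem_tape, ribbon_spool, pin_jar, foam_block, tumbler, snips, stapler from where it was at the start of the episode above 0.025 m).
It fails at once if the jar or the tumbler is tipped over (angle between any of pin_jar, tumbler's own z axis and vertical above 0.5 rad).
It also fails if it takes over 48 s, if anything falls off the work surface, if the arm or the gripper's body presses on something with over 40 N, if the wrist force passes 120 N, or if a joint passes its speed limit or range.

### The arm

A 6-joint arm with a two-finger parallel gripper is mounted at the origin on the work surface. World frame = base frame: x ahead of the robot, y to its left, z up, the work surface at z = 0. Lengths are in m, angles in rad, forces in N, time in s.
With the tool pointing down it reaches from about 0.35 to 0.975 m from the base axis. Payload 4.9 kg.
Tool frame: the origin (TCP) lies at the very end of the fingers, on their centre line; the grasp point (between the pads) lies 19 mm behind it; z points along the fingers, x is the direction in which the jaws open and shut, and the axes are right-handed (so a half turn about z gives the same grasp; the last joint's range is limited). The gripper opens to 85 mm and grips with 20 to 120 N. Pads are 22 mm wide; open, the fingers measure 114 mm over their backs; the gripper's body (76 mm by 85 mm) begins 54 mm behind the grasp point. The pads swing forward as they close: fully open they stand 13 mm farther back than shut.
Start: joints at [1.082, 0.053, 1.613, -0, 1.476, -0.119], TCP at [0.226, 0.583, 0.231] pointing down, gripper open.
Joint ranges: [-3.01, 3.01], [-1.01, 2.22], [0.06, 2.58], [-1.02, 4.17], [0.09, 2.62], [-3.14, 3.14]. Speed limits (rad/s): [2.57, 2.57, 3.14, 3.14, 3.14, 3.14].

### API

Orientations are given as a rotation vector (axis times angle).
In Python, from station import ctrl gives the robot as it stands.
- The arm moves only by the shell command python3 -m handwheel 'ROWS' [OPENING] [FORCE]. ROWS is a JSON object of lists of equal length, an entry for each row: "offset": the shift along the world's x, y, z in units of 40 mm (1.0 is 40 mm), a list of three; "roll": the turn about the world's z in units of 6 degrees (1.0 is 6 degrees). A call has exactly 10 rows; each row is the pose to reach, as a shift and turn from the pose commanded when the call began; what a row does not reach only later rows make up. A row lasts 1/10 s, in which the tool goes at most 50 mm and 8.59 degrees, less where a joint would pass 70% of its speed; a pose out of reach is approached as far as the arm can. A call with a gripper value outside its range is refused whole. OPENING is the finger opening in mm, from 0 to 85.4, set as the call begins (- or left out, the last holds). The fingers move at their own pace and stop on an object; FORCE is the grip in N (left out, the last holds). Time passes only in rows, so rows that repeat a pose let the fingers close, or fill a call up. It gives the time, the measured TCP pose, the force and the opening at its end, in the units of the state.
- ctrl.get_obs(): the state, without advancing time (a new reading comes with each control period).
- ctrl.get_image(name): name is "side" or "top"; returns a dict with "img" (420x560x3 uint8, red, green, blue), "fx", "fy", "cx", "cy" (pixels), "T" (4x4, takes a point from camera to world coordinates). Camera axes: x right, y down, z forward; pixel columns grow to the right and rows downward; lengths in m; the calibration is good to about 2 mm. A picture is of the moment at which its call begins. There is no depth.
- ctrl.finish_job(): hands the job in, once; it reports no verdict.
The state is a dict: "t": time; "q": joint angles; "dq": joint speeds; "effort": joint torques, N m; "tool_pos": TCP position; "tool_rot": TCP orientation; "contact_force": force on the tool from outside, world axes, zero at the start; "wrist_torque": the same for the moment, N m; "opening": finger opening in m.
Only numpy, scipy, OpenCV 4.12 (cv2) and the standard library are available. Lean on these libraries where they do the work, as an engineer would, in place of code of your own. Each camera call takes 0.05 s, during which the arm holds its last target.

## Working session

There is one attempt and no reset: what is moved stays moved. The work goes in short steps, Python scripts to look and compute and a shell command to move; the robot and the scene stay as the last step left them, time stands still between calls to the robot, and variables do not carry over. Pictures are saved under pics/ and viewed, and the job is handed in when it is done.

```bash
ls; mkdir -p pics; python3 - <<'E'
from station import ctrl
import cv2,numpy as np
o=ctrl.get_obs();print(o)
for n in("side","top"):
    d=ctrl.get_image(n);cv2.imwrite(f"pics/{n}0.png",d["img"][:,:,::-1]);np.savez(f"{n}0.npz",**d)
    print(n,d["fx"],d["fy"],d["cx"],d["cy"],np.round(d["T"],4).tolist())
E
```

```text
pics
{'t': 0.0, 'q': array([ 1.08200433e+00,  5.33334687e-02,  1.61427537e+00,  2.91683002e-05,
        1.47600396e+00, -1.19016483e-01]), 'dq': array([-5.33199137e-04, -1.46076988e-03, -1.62258886e-03, -2.28792457e-04,
       -2.51559539e-04, -4.26208375e-05]), 'effort': array([-1.94888678e-03, -3.93687665e+01, -3.70172918e+01, -2.06074205e-04,
        7.02439065e-03,  3.12659074e-05]), 'tool_pos': array([0.2255896 , 0.58220786, 0.23008865]), 'tool_rot': array([ 2.59121336,  1.7746814 , -0.00283275]), 'contact_force': array([-0.18760478, -0.15318513, -0.06136806]), 'wrist_torque': array([ 0.01957779, -0.00443337, -0.00176197]), 'opening': 0.085269241347819}
side 461.1324313896096 461.1324313896096 279.7307207580143 208.4393050871539 [[0.8116, -0.3532, 0.4653, 0.05], [-0.584, -0.4704, 0.6616, -0.7256], [-0.0148, -0.8087, -0.588, 0.7464], [0.0, 0.0, 0.0, 1.0]]
top 476.9108773430679 476.9108773430679 277.70459142985516 213.06783906527778 [[0.0181, -0.9773, 0.2112, 0.3316], [-0.9998, -0.0187, -0.0009, -0.0012], [0.0048, -0.2111, -0.9774, 1.1416], [0.0, 0.0, 0.0, 1.0]]
```

View pics/top0.png

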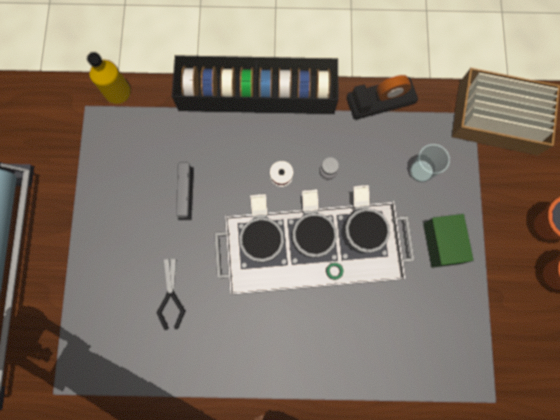

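View pics/side0.png

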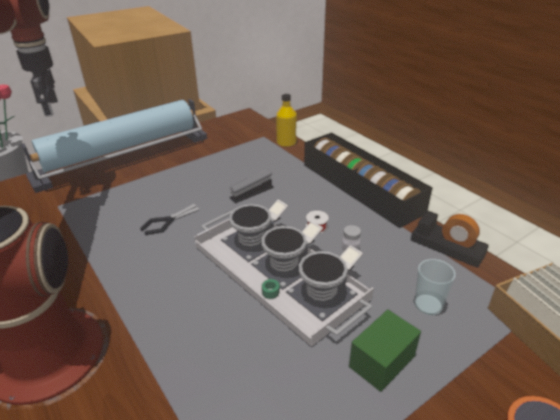

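The top view shows three dark discs at about (262,240), (314,235) and (367,230), with white tags above them at (259,205), (310,201) and (361,195). I'll measure them.

```bash
cat > h.py <<'E'
import numpy as np,cv2
def ray(d,u,v,z):
    T=d["T"];r=T[:3,:3]@np.array([(u-d["cx"])/d["fx"],(v-d["cy"])/d["fy"],1]);c=T[:3,3]
    return c+r*(z-c[2])/r[2]
def proj(d,p):
    T=d["T"];q=T[:3,:3].T@(np.array(p)-T[:3,3]);return q[0]/q[2]*d["fx"]+d["cx"],q[1]/q[2]*d["fy"]+d["cy"]
E
python3 - <<'E'
import numpy as np,cv2
from h import *
for n,seeds in(("top",[(262,240),(314,235),(367,230)]),("side",[(250,218),(285,243),(323,268)])):
    d=dict(np.load(n+"0.npz"));im=d["img"];g=im.max(2)
    c3=cv2.resize(im[170:310,180:420][:,:,::-1],None,fx=3.3,fy=3.3,interpolation=cv2.INTER_CUBIC);cv2.imwrite(f"pics/{n}crop.png",c3)
    P=[]
    for s in seeds:
        m=(g<75).astype(np.uint8)
        box=np.zeros_like(m);cv2.circle(box,s,26,1,-1);m&=box
        m=cv2.morphologyEx(m,cv2.MORPH_OPEN,np.ones((3,3)))
        k,l,st,ce=cv2.connectedComponentsWithStats(m)
        i=l[s[1],s[0]];
        cs,_=cv2.findContours((l==i).astype(np.uint8),0,2);e=cv2.fitEllipse(cv2.convexHull(cs[0]))
        print(n,s,st[i],e,ray(d,*e[0],.088));P.append(ray(d,*e[0],.088))
    v=P[0]-P[2];print(np.mean(P,0),np.linalg.norm(v),np.arctan2(-v[0],v[1]))
d=dict(np.load("top0.npz"))
m=((d["img"].min(2)>175)).astype(np.uint8);k,l,st,ce=cv2.connectedComponentsWithStats(m)
for i in range(1,k):
    if 100<st[i,4]<600 : print(st[i],ce[i],ray(d,*ce[i],.067))
E
```

```text
top (262, 240) [ 243  221   37   37 1080] ((261.0289611816406, 238.91006469726562), (36.560604095458984, 37.170677185058594), 75.14957427978516) [0.49948239 0.03394971 0.088     ]
top (314, 235) [ 296  217   38   36 1069] ((314.5082092285156, 234.1737518310547), (36.09416580200195, 37.269630432128906), 113.10704803466797) [ 0.51246167 -0.08551073  0.088     ]
top (367, 230) [ 350  212   37   36 1060] ((367.6768493652344, 229.6090850830078), (35.52220153808594, 37.458229064941406), 118.54766845703125) [ 0.52510577 -0.20490589  0.088     ]
[ 0.51234994 -0.08548897  0.088     ] 0.24022605564475738 0.10686692252167591
side (250, 218) [233 207  34  19 508] ((249.727294921875, 216.11367797851562), (18.842872619628906, 33.51172637939453), 86.3609619140625) [0.495795   0.03284893 0.088     ]
side (285, 243) [266 229  36  23 640] ((283.7451477050781, 239.9178924560547), (22.200031280517578, 36.10293197631836), 89.8139419555664) [ 0.50873126 -0.08658865  0.088     ]
side (323, 268) [304 255  39  26 815] ((322.7246398925781, 267.366455078125), (26.076473236083984, 39.18840408325195), 94.5419082
[... 451 characters left out ...]
    ]
[222  71   9  21 180] [226.15555556  80.87222222] [0.89274688 0.13004929 0.067     ]
[280  72  10  20 181] [284.38121547  81.1878453 ] [ 0.8948452 -0.0126371  0.067    ]
[319  72   9  22 186] [323.09139785  82.32795699] [ 0.89375952 -0.107572    0.067     ]
[270 161  23  22 360] [281.09166667 171.55555556] [ 0.66369422 -0.00839902  0.067     ]
[354 186  15  21 307] [360.95765472 195.80456026] [ 0.60853924 -0.19506906  0.067     ]
[302 190  16  21 303] [309.88448845 200.14191419] [ 0.59587174 -0.07632211  0.067     ]
[247 194  20  22 315] [258.00952381 204.9015873 ] [0.58222902 0.04365751 0.067     ]
[319 209  33  20 173] [335.26589595 213.58381503] [ 0.56509537 -0.13498472  0.067     ]
```

View pics/topcrop.png

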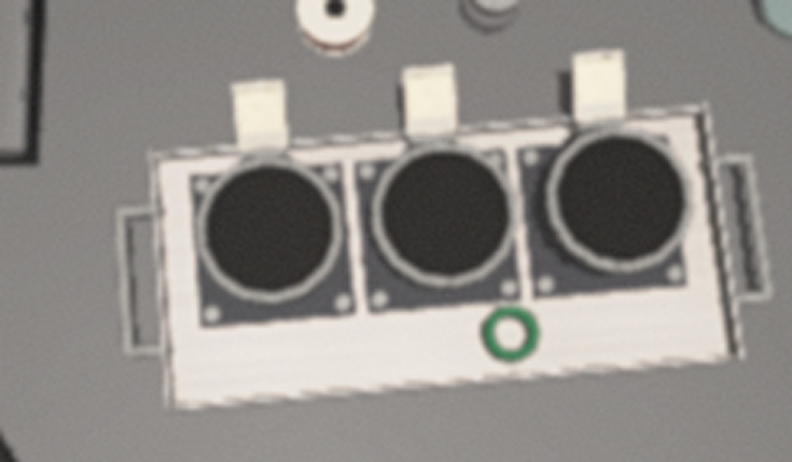

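```bash
python3 -m handwheel '{"offset":[[0.5,-1,0],[1,-2,0],[1.5,-3,0],[2,-4,0],[2.5,-5,0],[3,-6,0],[3.5,-7,0],[4,-8,0],[4.5,-9,0],[5,-10,0]],"roll":[0.45,0.9,1.35,1.8,2.25,2.7,3.15,3.6,4.05,4.5]}' 0 40
python3 -m handwheel '{"offset":[[0.4,-0.9,0],[0.9,-1.8,0],[1.4,-2.8,-0.5],[1.8,-3.7,-1],[1.8,-3.7,-1.7],[1.8,-3.7,-2.3],[1.8,-3.7,-2.8],[1.8,-3.7,-3],[1.8,-3.7,-3],[1.8,-3.7,-3]],"roll":[0,0,0,0,0,0,0,0,0,0]}'
python3 - <<'E'
from station import ctrl
import cv2
for n in("top","side"):
    d=ctrl.get_image(n);cv2.imwrite(f"pics/{n}1.png",cv2.resize(d["img"][150:310,180:420][:,:,::-1],None,fx=3.3,fy=3.3))
print(ctrl.get_obs())
E
```

```text
t: 1.1
tool_pos: [0.4261, 0.181, 0.231]
tool_rot: [-2.103, -2.333, 0.0]
contact_force: [0.5, 1.0, 0.3]
opening: -0.0001
t: 2.1
tool_pos: [0.4984, 0.0348, 0.1121]
tool_rot: [2.105, 2.331, 0.001]
contact_force: [-1.1, -0.8, -0.6]
opening: 0.0001
{'t': 2.2, 'q': array([-7.92988746e-02, -1.47380684e-01,  2.01050331e+00,  1.55708209e-05,
        1.27580879e+00, -1.75181184e+00]), 'dq': array([ 0.00089475, -0.00163601,  0.00187874, -0.00199808, -0.00234504,
       -0.00069626]), 'effort': array([-2.44515255e-02, -2.75733322e+01, -3.40242004e+01, -1.60089636e-03,
        6.81895632e-03,  1.55547042e-05]), 'tool_pos': array([0.49889865, 0.03479285, 0.11287705]), 'tool_rot': array([2.10423541, 2.32993445, 0.00256409]), 'contact_force': array([0.44740817, 0.31316753, 0.38942994]), 'wrist_torque': array([ 0.01825029, -0.007258  ,  0.02493616]), 'opening': -0.0001980508516164113}
```

View pics/side1.png

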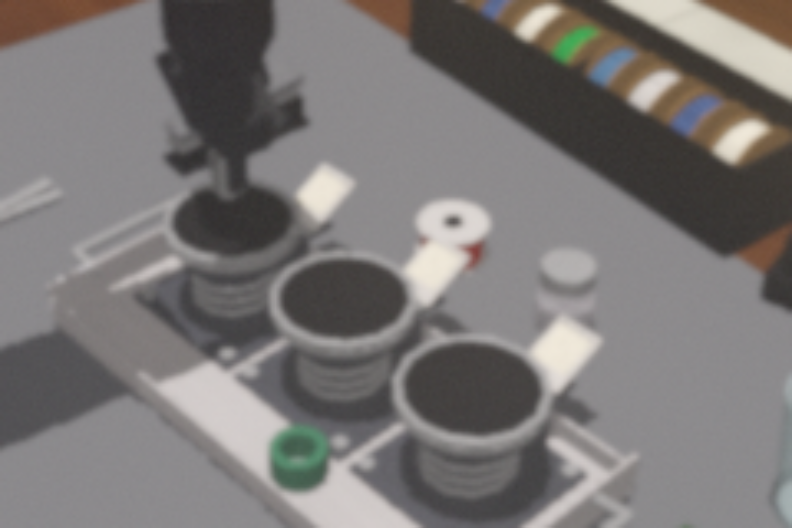

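View pics/top1.png

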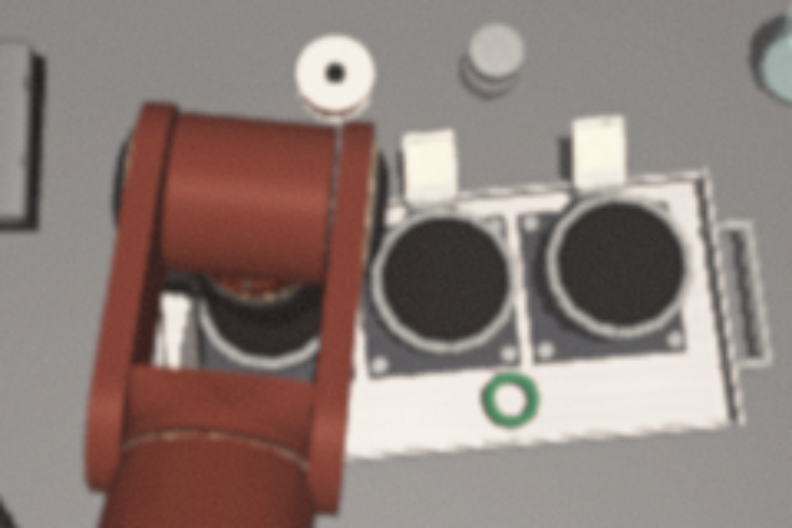

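The gripper is shut, with its fingertips over the middle of the left disc (side crop about (235,190)). Now I'll press the left platform.

```bash
cat > rd.py <<'E'
from station import ctrl
import numpy as np,sys
N=int(sys.argv[1]);P=[];F=[]
for i in range(N):
    ctrl.get_image("side");o=ctrl.get_obs();P.append(o["tool_pos"]);F.append(o["contact_force"])
print("t",o["t"],"pos",np.mean(P,0).round(4),"F",np.mean(F,0).round(2),"sd",np.std(F,0).round(2),np.std(P,0).round(4))
E
python3 -m handwheel '{"offset":[[0,0,-0.2],[0,0,-0.4],[0,0,-0.55],[0,0,-0.65],[0,0,-0.75],[0,0,-0.85],[0,0,-0.85],[0,0,-0.85],[0,0,-0.85],[0,0,-0.85]],"roll":[0,0,0,0,0,0,0,0,0,0]}'
python3 rd.py 10
python3 -m handwheel '{"offset":[[0,0,-0.05],[0,0,-0.08],[0,0,-0.1],[0,0,-0.1],[0,0,-0.1],[0,0,-0.1],[0,0,-0.1],[0,0,-0.1],[0,0,-0.1],[0,0,-0.1]],"roll":[0,0,0,0,0,0,0,0,0,0]}'
python3 rd.py 10
```

```text
t: 3.2
tool_pos: [0.4975, 0.0348, 0.0779]
tool_rot: [-2.105, -2.33, 0.002]
contact_force: [-5.5, -0.4, 6.9]
opening: -0.0002
t 3.7 pos [0.4975 0.0348 0.0779] F [-4.74  0.4   6.92] sd [0.43 0.28 0.38] [0. 0. 0.]
t: 4.7
tool_pos: [0.4976, 0.0348, 0.0742]
tool_rot: [-2.105, -2.33, 0.002]
contact_force: [-5.1, 1.4, 9.3]
opening: -0.0002
t 5.2 pos [0.4976 0.0348 0.0743] F [-5.98  0.42  8.92] sd [0.34 0.35 0.65] [0. 0. 0.]
```

The left platform reads about 0.55 N/mm (13–14 mm down). Next is the middle one.

```bash

python3 -m handwheel '{"offset":[[0,0,0.4],[0,0,0.8],[0,0,0.95],[0.1,-0.8,0.95],[0.2,-1.6,0.95],[0.25,-2.3,0.95],[0.3,-3,0.95],[0.3,-3,0.95],[0.3,-3,0.95],[0.3,-3,0.95]],"roll":[0,0,0,0,0,0,0,0,0,0]}'
python3 rd.py 4
python3 -m handwheel '{"offset":[[0,0,-0.2],[0,0,-0.4],[0,0,-0.55],[0,0,-0.65],[0,0,-0.75],[0,0,-0.85],[0,0,-0.85],[0,0,-0.85],[0,0,-0.85],[0,0,-0.85]],"roll":[0,0,0,0,0,0,0,0,0,0]}'
python3 rd.py 10
python3 -m handwheel '{"offset":[[0,0,-0.05],[0,0,-0.08],[0,0,-0.1],[0,0,-0.1],[0,0,-0.1],[0,0,-0.1],[0,0,-0.1],[0,0,-0.1],[0,0,-0.1],[0,0,-0.1]],"roll":[0,0,0,0,0,0,0,0,0,0]}'
python3 rd.py 10
```

```text
t: 6.2
tool_pos: [0.5095, -0.0845, 0.1107]
tool_rot: [-2.105, -2.331, 0.0]
contact_force: [0.3, 0.6, 0.8]
opening: 0.0001
t 6.4 pos [ 0.5097 -0.0843  0.111 ] F [-0.01  0.16 -0.07] sd [0.48 0.38 0.3 ] [0.0001 0.     0.0001]
t: 7.4
tool_pos: [0.5094, -0.085, 0.0782]
tool_rot: [-2.104, -2.33, 0.001]
contact_force: [-5.6, 2.7, 8.8]
opening: -0.0001
t 7.9 pos [ 0.5094 -0.085   0.0782] F [-6.09  2.6   9.13] sd [0.33 0.5  0.3 ] [0. 0. 0.]
t: 8.9
tool_pos: [0.5095, -0.085, 0.0748]
tool_rot: [-2.104, -2.33, 0.001]
contact_force: [-8.0, 3.3, 12.3]
opening: 0.0
t 9.4 pos [ 0.5094 -0.085   0.0748] F [-7.7   3.01 12.15] sd [0.64 0.33 0.43] [0. 0. 0.]
```

```bash

python3 -m handwheel '{"offset":[[0,0,0.4],[0,0,0.8],[0,0,0.95],[0.1,-0.8,0.95],[0.2,-1.6,0.95],[0.3,-2.3,0.95],[0.35,-3,0.95],[0.35,-3,0.95],[0.35,-3,0.95],[0.35,-3,0.95]],"roll":[0,0,0,0,0,0,0,0,0,0]}'
python3 rd.py 4
python3 -m handwheel '{"offset":[[0,0,-0.2],[0,0,-0.4],[0,0,-0.55],[0,0,-0.65],[0,0,-0.75],[0,0,-0.85],[0,0,-0.85],[0,0,-0.85],[0,0,-0.85],[0,0,-0.85]],"roll":[0,0,0,0,0,0,0,0,0,0]}'
python3 rd.py 10
python3 -m handwheel '{"offset":[[0,0,-0.05],[0,0,-0.08],[0,0,-0.1],[0,0,-0.1],[0,0,-0.1],[0,0,-0.1],[0,0,-0.1],[0,0,-0.1],[0,0,-0.1],[0,0,-0.1]],"roll":[0,0,0,0,0,0,0,0,0,0]}'
python3 rd.py 10
```

```text
t: 10.4
tool_pos: [0.5235, -0.2045, 0.1106]
tool_rot: [-2.105, -2.331, 0.0]
contact_force: [0.1, 0.1, 0.4]
opening: -0.0
t 10.6 pos [ 0.5237 -0.2043  0.111 ] F [-0.05 -0.11  0.23] sd [0.45 0.41 0.16] [0.0001 0.0001 0.0002]
t: 11.6
tool_pos: [0.5239, -0.2053, 0.0776]
tool_rot: [2.106, 2.331, 0.0]
contact_force: [-2.6, 1.6, 4.3]
opening: 0.0
t 12.1 pos [ 0.5239 -0.2053  0.0774] F [-2.18  2.04  3.5 ] sd [0.54 0.61 0.37] [0.     0.     0.0001]
t: 13.1
tool_pos: [0.5241, -0.2054, 0.0735]
tool_rot: [2.106, 2.331, 0.0]
contact_force: [-0.9, 1.0, 4.3]
opening: -0.0
t 13.6 pos [ 0.5241 -0.2054  0.0734] F [0.02 1.11 4.67] sd [0.41 0.3  0.5 ] [0. 0. 0.]
```

The right platform is softest, at about 0.22 N/mm against 0.55 and 0.8–0.9. I'll move up and over its tag and press down.

```bash

python3 -m handwheel '{"offset":[[0,0,0.4],[0,0,0.8],[0,0,0.95],[0.7,0.1,0.95],[1.4,0.2,0.95],[2,0.25,0.95],[2.3,0.25,0.95],[2.3,0.25,0.95],[2.3,0.25,0.95],[2.3,0.25,0.95]],"roll":[0,0,0,0,0,0,0,0,0,0]}'
python3 rd.py 2
python3 - <<'E'
from station import ctrl
import cv2
for n in("top","side"):
    d=ctrl.get_image(n);cv2.imwrite(f"pics/{n}2.png",cv2.resize(d["img"][150:310,200:440][:,:,::-1],None,fx=3.3,fy=3.3))
E
```

```text
t: 14.6
tool_pos: [0.6148, -0.1953, 0.1111]
tool_rot: [-2.106, -2.33, 0.001]
contact_force: [-0.2, 0.2, -0.2]
opening: -0.0006
t 14.7 pos [ 0.615  -0.1954  0.1112] F [ 0.06  0.25 -0.3 ] sd [0.1  0.26 0.26] [0.0001 0.     0.    ]
```

View pics/side2.png

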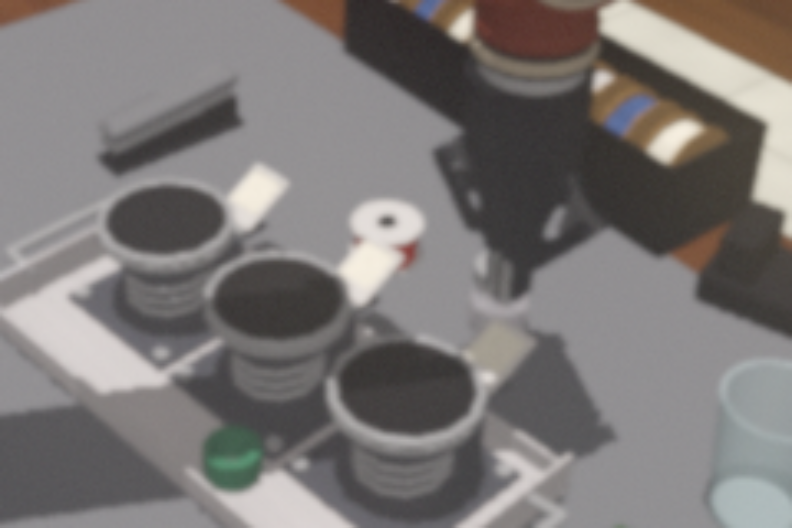

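The fingertips (crop (505,290)) hang over the right tag (500,345), and all three platforms are up. Pressing down.

```bash

python3 -m handwheel '{"offset":[[0,0,-0.3],[0,0,-0.6],[0,0,-0.8],[0,0,-0.95],[0,0,-1.1],[0,0,-1.25],[0,0,-1.35],[0,0,-1.4],[0,0,-1.45],[0,0,-1.45]],"roll":[0,0,0,0,0,0,0,0,0,0]}'
python3 rd.py 6
```

```text
t: 15.8
tool_pos: [0.6162, -0.1954, 0.054]
tool_rot: [2.106, 2.331, 0.0]
contact_force: [-0.3, 0.3, 3.8]
opening: -0.0004
t 16.1 pos [ 0.6162 -0.1954  0.054 ] F [-0.32  1.    4.7 ] sd [0.57 0.61 0.86] [0. 0. 0.]
```

```bash

python3 -m handwheel '{"offset":[[0,0,-0.05],[0,0,-0.05],[0,0,-0.05],[0,0,-0.05],[0,0,-0.05],[0,0,-0.05],[0,0,-0.05],[0,0,-0.05],[0,0,-0.05],[0,0,-0.05]],"roll":[0,0,0,0,0,0,0,0,0,0]}'
python3 rd.py 4
python3 -m handwheel '{"offset":[[0,0,0.5],[0,0,1],[0,0,2],[0,0,3],[0,0,4],[-0.5,0,4.5],[-1,0,4.5],[-1.5,-1,4.5],[-1.5,-2,4.5],[-1.5,-3,4.5]],"roll":[0,0,0,0,0,0,0,0,0,0]}'
python3 -m handwheel '{"offset":[[0,-1,0],[0,-2,0],[0,-3,0],[0,-4,0],[0,-4,0],[0,-4,0],[0,-4,0],[0,-4,0],[0,-4,0],[0,-4,0]],"roll":[0,0,0,0,0,0,0,0,0,0]}'
python3 - <<'E'
from station import ctrl
import cv2
for n in("top","side"):
    d=ctrl.get_image(n);cv2.imwrite(f"pics/{n}3.png",cv2.resize(d["img"][150:310,200:440][:,:,::-1],None,fx=3.3,fy=3.3))
E
```

```text
t: 17.1
tool_pos: [0.6163, -0.1954, 0.0537]
tool_rot: [2.106, 2.331, 0.0]
contact_force: [-4.4, 2.8, 13.0]
opening: 0.0001
t 17.3 pos [ 0.6163 -0.1954  0.0537] F [-4.42  2.8  13.03] sd [0.35 0.49 0.4 ] [0. 0. 0.]
t: 18.3
tool_pos: [0.5548, -0.3161, 0.2304]
tool_rot: [-2.105, -2.331, 0.001]
contact_force: [1.1, 0.0, -0.9]
opening: 0.0001
t: 19.3
tool_pos: [0.5562, -0.4745, 0.2316]
tool_rot: [2.105, 2.332, -0.0]
contact_force: [-0.0, 0.7, -0.1]
opening: 0.0001
```

View pics/side3.png

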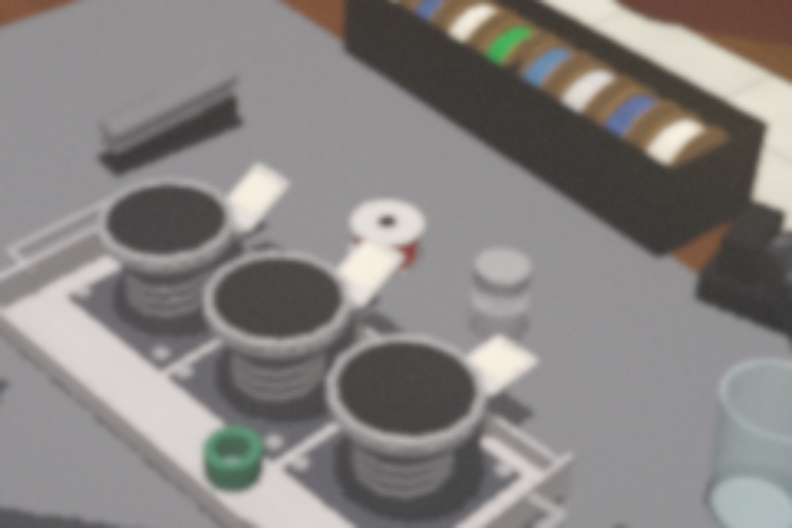

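View pics/top3.png

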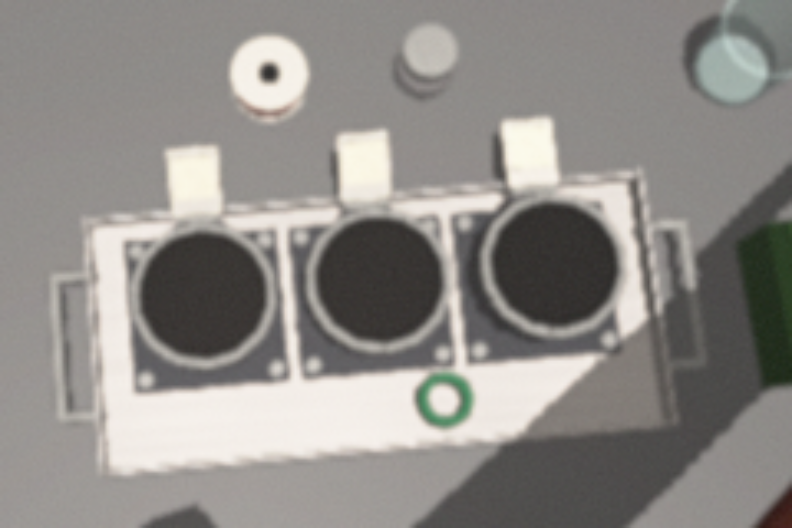

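The side view shows the right tag lying level (crop about (503,362)). The left (260,195) and middle (370,272) tags are still raised, all the platforms are up, and the bystanders are where they were. Handing in.

```bash
python3 -c "
from station import ctrl
o=ctrl.get_obs();print(o['t'],o['contact_force']);print(ctrl.finish_job())"
```

```text
19.4 [-0.28453817  0.36127702 -0.71979856]
the job is handed in; nothing more can be done
None
```

I pressed the platforms left, middle, right, each about 13–15 mm down, rather deeper than the "about a centimetre" you asked for but short of the 20 mm stop. The stiffnesses came out at roughly 0.55, 0.85 and 0.22 N/mm, so the right platform is the softest. I then pushed its tag down until it met its ledge: the force rose to 13 N with the fingertips at 53.7 mm, where the flat tag's face should be at 54 mm.

In the last pictures the right tag is flat, the other two tags are raised, all the platforms are up and nothing nearby looks moved. The arm was clear, with wrist force under 1 N, and I handed the job in at 19.4 s. No check failed or disagreed. I did not measure the tag angles or object positions numerically at the end, only judged them from the pictures and the force.

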